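# Check a bracket weld with a pencil probe

### The job

Get the welded bracket ready and check its weld: first clear the sprays, bottle and jar off the plate, standing each of them upright in the steel tray. Then take the pencil probe from its stand, touch its tip for about a second on the slotted steel reference block, and run the tip, touching and slowly (2 to 3 cm a second), along the weld round the tab: from the far end of the weld on the left as the robot sees it, towards the robot, across the tab's front end, and back along the right side to the far end. Finish by laying the probe back in the two notches of its stand, and leave the other things on the bench alone.

Things in the scene. Friction and masses are not known exactly. Their poses are not given: they have to be found in the camera images.
- weldment: fixed steel bracket: plate 200 (x) x 240 (y) x 8 mm; on it a dark tab 5 thick (top 13 mm above the bench), from x = -45 to 120, y = -40 to 40 mm, welded along its left side, front end and right side. 17 mm high clamps at its left and right edges. Origin: centre of the plate's underside, on the bench; x away from the robot, y to its left, yaw within 0.25 rad
- weld0 (a point): point on the small fillet weld round the tab, 3 mm out from the tab's edge and 3 mm above the plate, where the centre of the ball tip lies when it is tucked in between edge and plate: its left far end (where the pass begins)
- weld1 (a point): point on the small fillet weld round the tab, 3 mm out from the tab's edge and 3 mm above the plate, where the centre of the ball tip lies when it is tucked in between edge and plate: half-way along the left side
- weld2 (a point): point on the small fillet weld round the tab, 3 mm out from the tab's edge and 3 mm above the plate, where the centre of the ball tip lies when it is tucked in between edge and plate: the left corner
- weld3 (a point): point on the small fillet weld round the tab, 3 mm out from the tab's edge and 3 mm above the plate, where the centre of the ball tip lies when it is tucked in between edge and plate: the middle of the front end
- weld4 (a point): point on the small fillet weld round the tab, 3 mm out from the tab's edge and 3 mm above the plate, where the centre of the ball tip lies when it is tucked in between edge and plate: the right corner
- weld5 (a point): point on the small fillet weld round the tab, 3 mm out from the tab's edge and 3 mm above the plate, where the centre of the ball tip lies when it is tucked in between edge and plate: half-way along the right side
- weld6 (a point): point on the small fillet weld round the tab, 3 mm out from the tab's edge and 3 mm above the plate, where the centre of the ball tip lies when it is tucked in between edge and plate: its right far end (where it ends)
- tray: fixed open steel tray, 150 (x) x 190 (y) mm outside, rim 14 mm high, walls and floor 3 mm thick, on one side of the bracket (left or right). Origin: centre of its underside, on the bench; it keeps roughly square to the bench
- stand: fixed black probe stand on the other side: base 170 (x) x 150 (y) x 8 mm; at y = 38 mm two notched posts, 8 thick, at x = -38 and 38, 52 mm high, notches 19 mm wide at the floor (35 mm above the bench), 33 at the mouth; at x = -45, y = -50 a steel reference block 50 (x) x 36 (y) mm, top 30 mm above the bench. Origin: centre of its underside, on the bench
- cradle (a point): where the probe's origin lies when the probe rests in both notches: midway between the posts, 42.5 mm above the bench; the probe lies along the stand's x axis
- ref_spot (a point): centre of the top face of the reference block (three fine slots)
- probe: loose cordless pencil probe, 148 mm long, 70 g: grey grip 15 x 15 mm square, from x = -60 to 50 mm, then a tapered steel nose and a sprung ball tip. Origin: on the axis of the grip, where to hold it; x points along it to the tip. It starts in the notches, tip towards the robot. The tip pushes in along x by up to 8 mm, at 0.6 N first, 1.8 N fully in
- probe_point (a point): centre of the probe's 6 mm polished steel ball tip, which slides easily on steel, 85 mm ahead of the probe's origin when not pushed in; it moves back with the tip
- spray1: small aluminium spray can, 45 mm across to 80 mm height, then a shoulder to a black cap 32 mm across from 92 to 118 mm, 0.22 kg; may be absent; it stands upright; origin at the centre of its underside, z up its axis
- spray2: the same as spray1; may be absent; it stands upright; origin at the centre of its underside, z up its axis
- bottle: white plastic bottle, 52 mm across to 72 mm height, then a shoulder to a grey cap 28 mm across from 84 to 108 mm, 0.25 kg; may be absent; it stands upright; origin at the centre of its underside, z up its axis
- jar: amber glass jar, 56 mm across to 44 mm height, steel lid 52 mm across from 48 to 68 mm, 0.25 kg; may be absent; it stands upright; origin at the centre of its underside, z up its axis
- tape_measure: black tape measure, 75 x 32 x 62 mm, beyond the work; leave it alone
- offcut: wooden block, 130 x 70 x 45 mm, beyond the work; leave it alone
- square: try square with wooden stock, lying beyond the bracket, 190 mm long; leave it alone

How it is judged:
On the way, in this order (a step that is already met when the one before it is completed fails the run):
1. every spray, bottle and jar stands upright in the tray, let go (x of spray1 in the frame of tray between -0.07 and 0.07 m and y of spray1 in the frame of tray between -0.09 and 0.09 m and z of each of spray1, spray2, bottle, jar in the frame of tray below 0.015 m and angle between each of spray1, spray2, bottle, jar's own z axis and vertical below 0.2 rad and linear speed of each of spray1, spray2, bottle, jar below 0.03 m/s and contact force between each of spray1, spray2, bottle, jar and the fingers below 0.05 N and x of spray2 in the frame of tray between -0.07 and 0.07 m and y of spray2 in the frame of tray between -0.09 and 0.09 m and x of bottle in the frame of tray between -0.07 and 0.07 m and y of bottle in the frame of tray between -0.09 and 0.09 m and x of jar in the frame of tray between -0.07 and 0.07 m and y of jar in the frame of tray between -0.09 and 0.09 m), for 0.3 s.
2. the probe's tip touches the top of the reference block (horizontal distance between probe_point and ref_spot below 0.016 m and height (world z) of probe_point between 0.028 and 0.037 m and contact force between probe and stand above 0.15 N and linear speed of probe below 0.03 m/s), for 0.6 s.
3. the tip touches the weld at its left far end, moving slowly (distance between probe_point and weld0 below 0.008 m and contact force between probe and weldment above 0.15 N and linear speed of probe below 0.05 m/s), for 0.1 s.
4. the tip touches the weld at half-way along the left side, moving slowly (distance between probe_point and weld1 below 0.008 m and contact force between probe and weldment above 0.15 N and linear speed of probe below 0.05 m/s), for 0.1 s.
5. the tip touches the weld at the left corner, moving slowly (distance between probe_point and weld2 below 0.008 m and contact force between probe and weldment above 0.15 N and linear speed of probe below 0.05 m/s), for 0.1 s.
6. the tip touches the weld at the middle of the front end, moving slowly (distance between probe_point and weld3 below 0.008 m and contact force between probe and weldment above 0.15 N and linear speed of probe below 0.05 m/s), for 0.1 s.
7. the tip touches the weld at the right corner, moving slowly (distance between probe_point and weld4 below 0.008 m and contact force between probe and weldment above 0.15 N and linear speed of probe below 0.05 m/s), for 0.1 s.
8. the tip touches the weld at half-way along the right side, moving slowly (distance between probe_point and weld5 below 0.008 m and contact force between probe and weldment above 0.15 N and linear speed of probe below 0.05 m/s), for 0.1 s.
9. the tip touches the weld at its right far end, moving slowly (distance between probe_point and weld6 below 0.008 m and contact force between probe and weldment above 0.15 N and linear speed of probe below 0.05 m/s), for 0.1 s.
At the end, for the whole second after the job is handed in: Every spray, bottle and jar present stands upright (within 0.2 rad) inside the tray, and the probe lies at rest in both notches of its stand, its origin within 12 mm of the cradle point and its axis within 0.15 rad of the stand's x axis (x of spray1 in the frame of tray between -0.07 and 0.07 m and y of spray1 in the frame of tray between -0.09 and 0.09 m and z of each of spray1, spray2, bottle, jar in the frame of tray below 0.015 m and angle between each of spray1, spray2, bottle, jar's own z axis and vertical below 0.2 rad and x of spray2 in the frame of tray between -0.07 and 0.07 m and y of spray2 in the frame of tray between -0.09 and 0.09 m and x of bottle in the frame of tray between -0.07 and 0.07 m and y of bottle in the frame of tray between -0.09 and 0.09 m and x of jar in the frame of tray between -0.07 and 0.07 m and y of jar in the frame of tray between -0.09 and 0.09 m and distance between probe and cradle below 0.012 m and angle between the x axis of probe and the x axis of stand, either way round below 0.15 rad and linear speed of probe below 0.03 m/s); the robot touches nothing.
It fails at once if the tape measure is moved more than 2 cm (distance of tape_measure from where it was at the start of the episode above 0.02 m).
It fails at once if the wooden block is moved more than 2 cm (distance of offcut from where it was at the start of the episode above 0.02 m).
It fails at once if the try square is moved more than 2 cm (distance of square from where it was at the start of the episode above 0.02 m).
Of spray1, spray2, bottle, jar only 2 to 4 are there at a start; the rules pass over those that are not, and their reading is None.
At some moment in a run one of bottle, jar may be knocked a few centimetres aside while the robot is not near it.
Once in a run the grip may slacken for a moment while it holds something.
It also fails if it takes over 210 s, if anything falls off the work surface, if the arm or the gripper's body presses on something with over 40 N, if the wrist force passes 120 N, or if a joint passes its speed limit or range.

### The arm

A 7-joint arm with a two-finger parallel gripper is mounted at the origin on the work surface. World frame = base frame: x ahead of the robot, y to its left, z up, the work surface at z = 0. Lengths are in m, angles in rad, forces in N, time in s.
With the tool pointing down it reaches from about 0.425 to 0.925 m from the base axis. Payload 6.8 kg.
Tool frame: the origin (TCP) lies on the front face of the gripper's body, between the roots of the fingers; the fingertips stand 73 mm ahead of it and the grasp point (between the pads) lies 54 mm ahead of it (env.nose_length is the distance from the TCP to the fingertips, in m); z points along the fingers, y is the line along which they close (so a half turn about z gives the same grasp; the last joint's range is limited). The gripper opens to 85 mm and grips with 20 to 120 N. Pads are 22 mm wide; open, the fingers measure 114 mm over their backs; the gripper's body (76 mm by 85 mm) begins 54 mm behind the grasp point. The pads swing forward as they close: fully open they stand 13 mm farther back than shut.
Start: joints at [-1.447, 0.477, 0.022, 1.555, -0.011, 1.109, -0.083], TCP at [0.155, 0.657, 0.304] pointing down, gripper open.
Joint ranges: [-2.96, 2.96], [-0.34, 2.1], [-1.41, 1.46], [0.24, 2.44], [-1.37, 4.51], [0.17, 1.92], [-2.96, 2.96]. Speed limits (rad/s): [2.39, 2.39, 3.14, 3.14, 3.14, 3.14, 3.14].

### API

Orientations are given as a unit quaternion [w, x, y, z].
In Python, from cell import env, kin, camera, calibration, job gives the robot as it stands. The module is installed in compiled form; this text tells all that it offers. Calls block until the motion is done:
- env.reach(position, orientation): joint-space move of the TCP to a pose.
- env.movel(position, velocity=0.15, rot=None, stop_force=None): straight line of the TCP; rot=None keeps the orientation; velocity is the mean speed in m/s. With stop_force (N) it stops when the force on the tool has changed by that much, and returns True; else False.
- env.goto_joints(angles): joint-space move.
- env.grip(opening, f_grip=None): finger opening in m; f_grip is the grip in N (None keeps the last); returns when the fingers have stopped.
- env.dwell(seconds).
- kin.inverse_kinematics(position, orientation): joint angles nearest the present ones, or None.
- env.get_state(): the state.
- camera(name): name is "scene" or "side" or "wrist"; returns (picture, depth): 400x640x3 uint8, blue, green, red; 400x640 float32, m along the optical axis (not along the pixel's ray), 0 where there is no reading.
- calibration(name): a dict with "fx", "fy", "cx", "cy" (pixels), "rvec" (rotation vector, rad) and "tvec" (3), from world to camera coordinates, as OpenCV has them. Camera axes: x right, y down, z forward; pixel columns grow to the right and rows downward; lengths in m; the calibration is good to about 2 mm. A picture is of the moment at which its call begins: read the wrist's pose just before it. calibration takes no time and is no camera call; for the wrist camera it gives the pose at the moment of the call.
A pose or a line that the arm cannot do raises env.PlanningError and nothing moves.
- job.job_done(): hands the job in; it is judged then, once.
The state is a dict: "time": time; "qpos": joint angles; "joint_velocities": joint speeds; "joint_torque": joint torques, N m; "tcp_pos": TCP position; "orientation": TCP orientation; "force": force on the tool from outside, world axes, zero at the start; "torque": the same for the moment, N m; "opening": finger opening in m; "gripper_force": force on a finger pad.
Only numpy, scipy, OpenCV 4.12 (cv2) and the standard library are available. Lean on these libraries where they do the work, as an engineer would, in place of code of your own. Each camera call takes 0.05 s, during which the arm holds its last target. There are 200 camera calls.

## Working session

There is one attempt and no reset: what is moved stays moved. The work goes in short steps, each a Python script; the robot and the scene stay as the last script left them, time stands still between calls to the robot, and variables do not carry over. Pictures are saved under pics/ and viewed, at most 14 in all, crops included, and the job is handed in when it is done.

```bash
mkdir -p pics; ls
cat > h.py <<'E'
import numpy as np, cv2
from scipy.spatial.transform import Rotation as R
from cell import env, kin, camera, calibration, job
def cloud(name):
    c=calibration(name); im,d=camera(name)
    Rm=cv2.Rodrigues(np.array(c["rvec"],float))[0]; t=np.array(c["tvec"],float).ravel()
    v,u=np.mgrid[0:400,0:640]
    P=np.stack([(u-c["cx"])/c["fx"]*d,(v-c["cy"])/c["fy"]*d,d],-1)
    W=(P-t)@Rm
    W[d<=0]=np.nan
    return im,d,W
E
python3 - <<'E'
from h import *
for n in("scene","side","wrist"):
    im,d,W=cloud(n); cv2.imwrite(f"pics/{n}0.png",im); np.save(f"{n}0.npy",W)
    c=calibration(n); print(n,(-cv2.Rodrigues(np.array(c["rvec"],float))[0].T@np.array(c["tvec"]).ravel()).round(3),c["fx"])
print(env.get_state())
E
```

```text
pics
scene [1.285 0.57  0.654] 458.7568610743128
side [ 0.378 -0.713  0.939] 392.3158168281056
wrist [0.09  0.671 0.374] 300.26647046740726
{'time': 0.15, 'qpos': array([-1.44712698,  0.47763548,  0.02237986,  1.5562031 , -0.01146681,
        1.10928482, -0.08311531]), 'joint_velocities': array([-0.00057988, -0.00278916,  0.00054485, -0.00184428,  0.00015291,
        0.00016611, -0.00085331]), 'joint_torque': array([ 2.98194696e-03, -5.96926546e+01,  1.61008224e+00, -2.81489754e+01,
        1.26384178e-02,  6.62702951e-03, -2.53983245e-05]), 'tcp_pos': array([0.15499311, 0.65661251, 0.30314167]), 'orientation': array([-9.49577177e-06,  1.15631403e-01,  9.93291944e-01, -7.01115029e-04]), 'force': array([ 0.07065858, -0.17724768, -0.37916442]), 'torque': array([ 0.02172671, -0.01311384, -0.03106859]), 'gripper_force': 0.0, 'opening': 0.0854918600149932}
```

View pictures.

View pics/scene0.png

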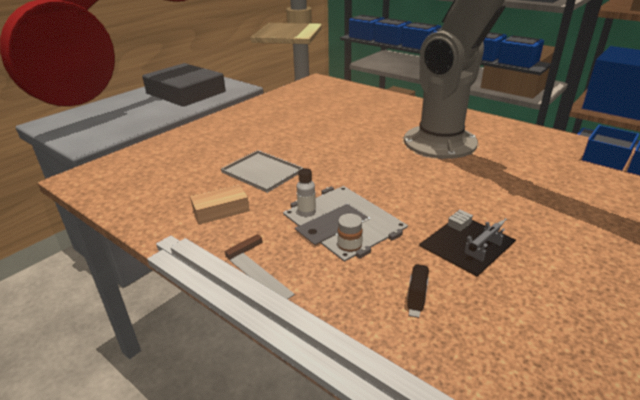

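View pics/side0.png

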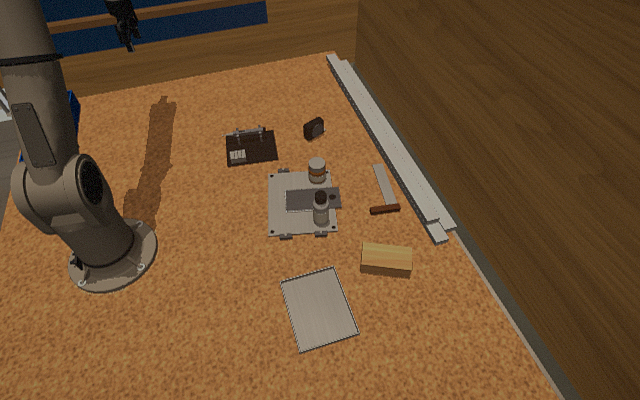

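Run:
```python
import numpy as np
W=np.load("side0.npy")
for n,(u,v) in dict(trayTL=(281,281),trayTR=(333,269),trayBR=(357,334),trayBL=(299,350),plTL=(268,172),plTR=(332,170),plBL=(270,234),plBR=(337,234),tabF=(287,199),spraycap=(321,195),jarlid=(317,161),stTL=(227,137),stTR=(274,133),stBR=(277,159),stBL=(229,164),ref=(238,156),tape=(315,125)).items():
    print(n,np.nanmedian(W[v-1:v+2,u-1:u+2].reshape(-1,3),0).round(3))
```

```text
trayTL [ 0.42  -0.23   0.012]
trayTR [ 0.562 -0.235  0.003]
trayBR [ 0.558 -0.418  0.008]
trayBL [ 0.417 -0.41   0.002]
plTL [ 0.477  0.168 -0.001]
plTR [ 0.678  0.11  -0.001]
plBL [ 0.427 -0.076  0.008]
plBR [ 0.61  -0.13  -0.001]
tabF [0.505 0.03  0.013]
spraycap [ 0.58  -0.077  0.125]
jarlid [0.622 0.093 0.076]
stTL [0.377 0.368 0.008]
stTR [0.54  0.342 0.002]
stBR [0.518 0.213 0.003]
stBL [0.362 0.235 0.007]
ref [0.396 0.24  0.029]
tape [0.672 0.275 0.057]
```

```bash
cat >> h.py <<'E'
def quat(psi, tilt=0.0):
    """tool down, tool x at world heading psi+pi (psi=0: tool x=-x, y=+y), tilted so tool x dips by tilt"""
    r=R.from_euler('z',psi)*R.from_euler('y',-tilt)*R.from_matrix([[-1,0,0],[0,1,0],[0,0,-1]])
    q=r.as_quat(); return np.array([q[3],*q[:3]])
def ortho(W,im,x0,x1,y0,y1,res=0.001):
    pass
E
python3 - <<'E'
from h import *
print((R.from_quat(np.r_[quat(.3,.8)[1:],quat(.3,.8)[0]]).as_matrix()).round(2))
for n,p in dict(br=(0.56,0.02,0.36),tr=(0.5,-0.32,0.30),st=(0.47,0.30,0.30)).items():
    for psi in(0,):
        print(n,kin.inverse_kinematics(np.array(p)+[.05,0,0],quat(psi)))
env.reach([0.62,0.02,0.38],quat(0))
im,d,W=cloud("wrist"); cv2.imwrite("pics/wbr.png",im); np.save("wbr.npy",W)
c=calibration("wrist"); Rm=cv2.Rodrigues(np.array(c["rvec"],float))[0]
print(Rm.round(3),(-Rm.T@np.array(c["tvec"]).ravel()).round(3),env.get_state()["time"])
E
```

```text
[[-0.67 -0.3   0.69]
 [-0.21  0.96  0.21]
 [-0.72  0.   -0.7 ]]
br [-0.60666918  0.36510964  0.6260405   1.68309027 -0.22943955  1.16778779
  1.64949743]
tr [-0.27119148  0.63521535  1.06555752  1.70420045 -0.59959769  1.16831299
  2.5299573 ]
st [-0.7644158   0.35932306  0.17659066  1.75492286 -0.07196323  1.03361597
  1.00877657]
[[-0.001  1.    -0.   ]
 [ 0.965  0.001  0.261]
 [ 0.261 -0.    -0.965]] [0.553 0.02  0.451] 2.9917
```

View pics/wbr.png

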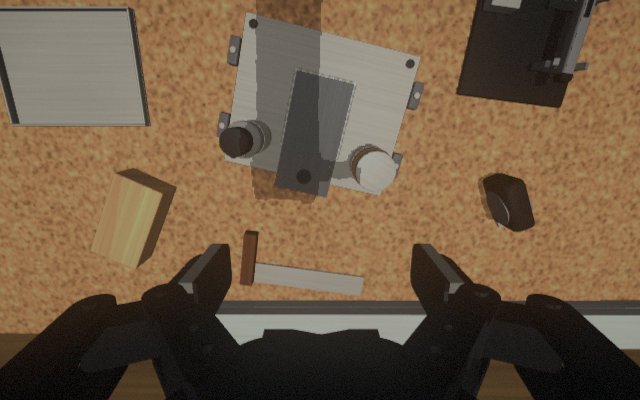

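```bash
cat >> h.py <<'E'
def blob(W,lo,hi,cx,cy,r=0.045):
    m=(W[...,2]>lo)&(W[...,2]<hi)&(np.hypot(W[...,0]-cx,W[...,1]-cy)<r)
    P=W[m]
    if len(P)<15: return None
    c=(cv2.minEnclosingCircle(np.float32(P[:,:2]))); med=P.mean(0)
    return len(P),np.round(c[0],4),round(c[1],4),med.round(4)
E
python3 - <<'E'
from h import *
for f in("wbr","side0","scene0"):
    W=np.load(f+".npy")
    print(f,"spray",blob(W,.115,.14,.58,-.077),"jar",blob(W,.068,.09,.622,.093), "can top z", np.nanmax(W[...,2][np.hypot(W[...,0]-.58,W[...,1]+.077)<.02]))
    m=(np.abs(W[...,0]-.45)<.2)&(np.abs(W[...,1]+.32)<.17); print(np.nanmedian(W[m][:,2]))
W=np.load("wbr.npy")
for (u,v) in [(240,141),(376,172)]: print(W[v,u].round(3))
# tray corners (rim, z=.014) seen in wrist; px
for (u,v) in [(134,9),(149,126),(13,126),(0,8)]: print("tray",W[v,u].round(3))
E
```

```text
wbr spray (758, array([ 0.5795, -0.0727]), 0.0161, array([ 0.5789, -0.0715,  0.1265])) jar (1322, array([0.6195, 0.0894]), 0.026, array([0.6186, 0.0889, 0.077 ])) can top z 0.1295069151205079
0.002628246789657217
side0 spray (113, array([ 0.5786, -0.0745]), 0.0165, array([ 0.5778, -0.0772,  0.1238])) jar (181, array([0.6174, 0.0877]), 0.0271, array([0.6181, 0.0851, 0.075 ])) can top z 0.12852653991058893
0.00020485929234738247
scene0 spray (111, array([ 0.5807, -0.0706]), 0.0188, array([ 0.5839, -0.0685,  0.1217])) jar (299, array([0.622 , 0.0914]), 0.0276, array([0.6235, 0.0931, 0.0733])) can top z 0.12531417298821704
-0.0024708102437406274
[ 0.578 -0.065  0.127]
[0.62  0.09  0.076]
tray [ 0.415 -0.227  0.001]
tray [ 0.566 -0.23  -0.   ]
tray [ 0.566 -0.426  0.003]
tray [ 0.419 -0.39   0.016]
```

```bash
cat >> h.py <<'E'
def st(*k):
    s=env.get_state(); print([ (n,np.round(s[n],3)) for n in k+("time","opening","gripper_force")])
def pick_place(xy, lo, hi, tcp_local, placexy, psi=0.0, f=50, r=0.05):
    q=quat(psi)
    env.reach([xy[0]+.03,xy[1],.33],q)
    im,d,W=cloud("wrist"); b=blob(W,lo,hi,*xy,r=0.08); print("seen",b)
    xy=b[1]; cv2.imwrite(f"pics/pk{tcp_local}.png",im)
    env.grip(.085)
    env.movel([*xy,.2],.2,rot=q)
    print("stop",env.movel([*xy,.008+tcp_local],.08,stop_force=8))
    env.grip(.0,f); st("tcp_pos")
    env.movel([*xy,.30],.15); st("tcp_pos")
    if env.get_state()["opening"]<.02: print("LOST"); return
    env.movel([*placexy,.30],.25); 
    env.movel([*placexy,.003+tcp_local+.006],.12)
    print("touch",env.movel([*placexy,.003+tcp_local-.004],.02,stop_force=4)); st("tcp_pos","force")
    env.grip(min(.085,env.get_state()["opening"]+.02)); env.dwell(.2)
    env.movel([*placexy,.30],.15)
E
python3 - <<'E'
from h import *
pick_place((.619,.089),.068,.09,.088,(.455,-.272)); st("tcp_pos")
E
```

```text
seen (1812, array([0.6194, 0.0895]), 0.0259, array([0.6187, 0.0896, 0.0771]))
stop False
[('tcp_pos', array([0.62 , 0.09 , 0.097])), ('time', np.float64(6.367)), ('opening', np.float64(0.055)), ('gripper_force', np.float64(52.978))]
[('tcp_pos', array([0.619, 0.09 , 0.299])), ('time', np.float64(7.875)), ('opening', np.float64(0.054)), ('gripper_force', np.float64(52.939))]
touch True
[('tcp_pos', array([ 0.455, -0.272,  0.092])), ('force', array([-0.707,  0.176,  5.44 ])), ('time', np.float64(11.825)), ('opening', np.float64(0.054)), ('gripper_force', np.float64(53.385))]
[('tcp_pos', array([ 0.455, -0.272,  0.299])), ('time', np.float64(13.9)), ('opening', np.float64(0.074)), ('gripper_force', np.float64(0.0))]
```

Run:
```python
from h import *
env.grip(.085)
pick_place((.579,-.073),.115,.14,.127,(.53,-.385)); st("tcp_pos")
env.reach([.53,-.33,.36],quat(0)); im,d,W=cloud("wrist"); cv2.imwrite("pics/tray.png",im)
print("spray",blob(W,.11,.14,.53,-.385),"jar",blob(W,.06,.09,.455,-.272))
env.reach([0.60,0.02,0.30],quat(0))
im,d,W=cloud("wrist"); np.save("br2.npy",W); cv2.imwrite("pics/br2.png",im)
c=calibration("wrist"); np.savez("br2c.npz",**c)
env.reach([0.47,0.29,0.27],quat(0))
im,d,W=cloud("wrist"); np.save("st2.npy",W); cv2.imwrite("pics/st2.png",im)
c=calibration("wrist"); np.savez("st2c.npz",**c)
p=cv2.imread("pics/tray.png")
cv2.imwrite("pics/tb.png",np.vstack([cv2.resize(p,(400,250)),cv2.resize(cv2.imread("pics/pk0.127.png"),(400,250))])); st("tcp_pos")
```

```text
seen (943, array([ 0.5793, -0.0728]), 0.016, array([ 0.5787, -0.0728,  0.1269]))
stop False
[('tcp_pos', array([ 0.58 , -0.073,  0.136])), ('time', np.float64(17.667)), ('opening', np.float64(0.043)), ('gripper_force', np.float64(50.555))]
[('tcp_pos', array([ 0.579, -0.073,  0.299])), ('time', np.float64(18.917)), ('opening', np.float64(0.044)), ('gripper_force', np.float64(51.059))]
touch True
[('tcp_pos', array([ 0.53 , -0.385,  0.131])), ('force', array([0.696, 1.349, 5.492])), ('time', np.float64(22.225)), ('opening', np.float64(0.044)), ('gripper_force', np.float64(51.686))]
[('tcp_pos', array([ 0.53 , -0.385,  0.299])), ('time', np.float64(24.042)), ('opening', np.float64(0.064)), ('gripper_force', np.float64(0.0))]
spray (736, array([ 0.5302, -0.3852]), 0.016, array([ 0.5292, -0.3844,  0.1216])) jar (1654, array([ 0.4554, -0.273 ]), 0.0261, array([ 0.4549, -0.2735,  0.072 ]))
[('tcp_pos', array([0.471, 0.288, 0.27 ])), ('time', np.float64(27.125)), ('opening', np.float64(0.064)), ('gripper_force', np.float64(0.0))]
```

View pics/tb.png

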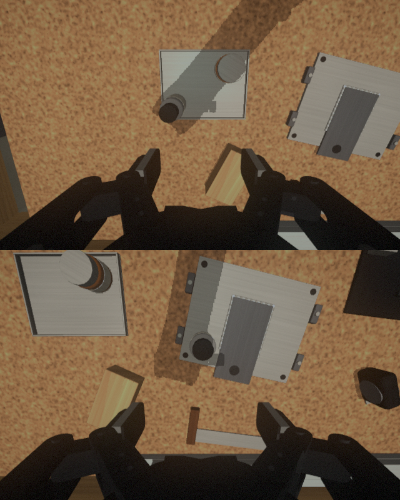

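View pics/br2.png

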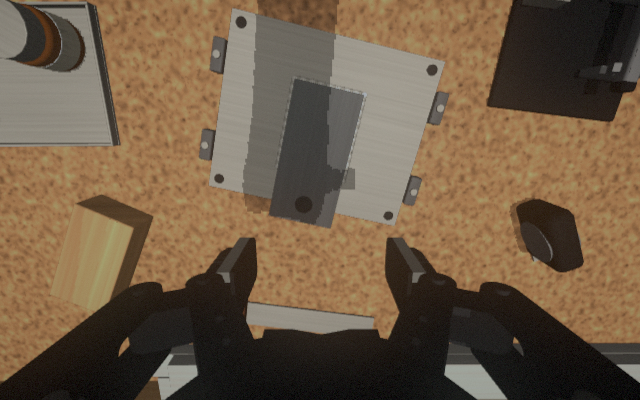

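View pics/st2.png

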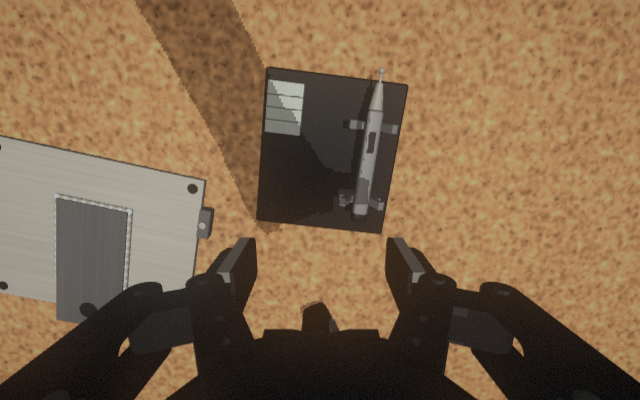

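```bash
cat >> h.py <<'E'
def ray(c,u,v,z):
    Rm=cv2.Rodrigues(np.array(c["rvec"],float))[0]; o=-Rm.T@np.array(c["tvec"],float).ravel()
    dr=Rm.T@np.array([(u-c["cx"])/c["fx"],(v-c["cy"])/c["fy"],1.]); return (o+dr*(z-o[2])/dr[2])[:2]
def fit(c,rows):
    A=np.array([r[2:4] for r in rows])/1000.; B=np.array([ray(c,r[0],r[1],r[4]/1000.) for r in rows])
    a,b=A-A.mean(0),B-B.mean(0)
    yaw=np.arctan2((a[:,0]*b[:,1]-a[:,1]*b[:,0]).sum(),(a*b).sum())
    M=R.from_euler('z',yaw).as_matrix()[:2,:2]; t=B.mean(0)-M@A.mean(0)
    print("pose",t.round(4),round(yaw,4)); print(((B-t)@M*1000-A*1000).round(1).tolist()); return t,yaw
E
cat > fitall.py <<'E'
from h import *
c=dict(np.load("br2c.npz")); 
print("bracket plate"); fit(c,[(233,9,-100,-120,8),(444,62,-100,120,8),(396,225,100,120,8),(209,186,100,-120,8)])
print("tab"); fit(c,[(296,78,-45,-40,13),(365,94,-45,40,13),(330,228,120,40,13),(270,214,120,-40,13)])
c=dict(np.load("st2c.npz"))
print("stand"); fit(c,[(267,68,-85,-75,8),(408,85,-85,75,8),(381,234,85,75,8),(257,220,85,-75,8)])
print("ref"); fit(c,[(269,80,-70,-68,30),(305,84,-70,-32,30),(301,136,-20,-32,30),(265,132,-20,-68,30)])
print("tip",ray(c,381,71,.0425),"tail top",ray(c,360,216,.05))
W=np.load("st2.npy"); Wb=np.load("br2.npy")
print("z",W[112,290],W[170,368],Wb[150,390],Wb[150,320])
for f,a,n in(("br2",(195,0,460,240),"brc"),("st2",(245,50,425,245),"stc")):
    p=cv2.imread(f"pics/{f}.png")[a[1]:a[3],a[0]:a[2]]; cv2.imwrite(f"pics/{n}.png",cv2.resize(p,None,fx=2.2,fy=2.2,interpolation=cv2.INTER_CUBIC))
E
python3 fitall.py
```

```text
bracket plate
pose [0.545  0.0174] -0.2219
[[0.2, 1.2], [1.3, -1.4], [-1.2, 0.5], [-0.4, -0.4]]
tab
pose [0.5437 0.0181] -0.2316
[[0.7, 0.3], [-0.3, -0.3], [0.4, -1.1], [-0.8, 1.2]]
stand
pose [0.4474 0.2957] -0.12
[[1.8, 1.4], [1.1, -1.3], [-1.2, -1.3], [-1.7, 1.2]]
ref
pose [0.447  0.2968] -0.1132
[[0.2, 0.5], [-0.0, -0.4], [-0.1, 0.3], [-0.1, -0.4]]
tip [0.36395418 0.34362863] tail top [0.50263031 0.32750059]
z [0.39979429 0.2575216  0.03247051] [0.45475975 0.33392558 0.05108474] [0.571932   0.09987859 0.00916448] [0.57104764 0.01610211 0.01485954]
```

View pics/stc.png

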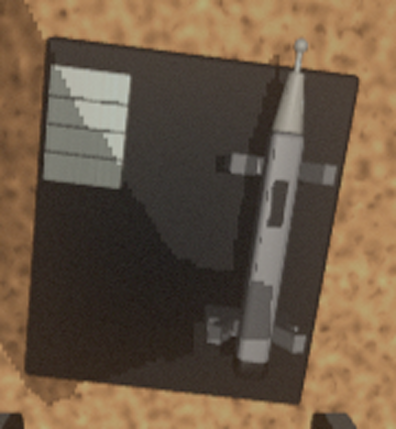

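View pics/brc.png

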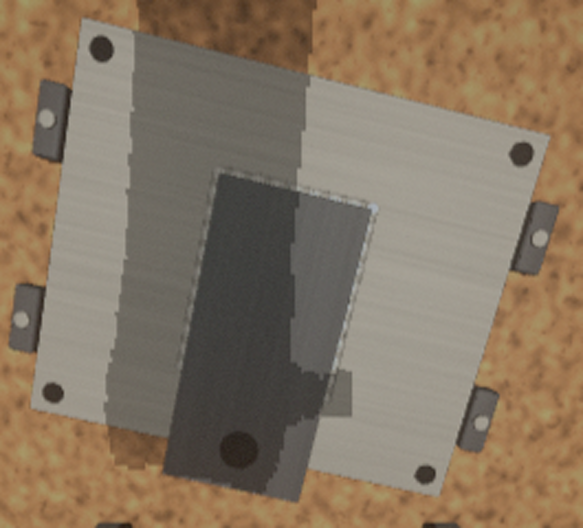

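```bash
cat >> h.py <<'E'
BR=(np.array([.5445,.0178]),-.228); ST=(np.array([.4472,.2962]),-.117)
def w(fr,x,y):
    return fr[0]+R.from_euler('z',fr[1]).as_matrix()[:2,:2]@np.array([x,y])/1000.
def tcp_for(p,q,L,push=0.0,gz=.054,ly=0.0):
    """TCP position putting the free ball centre at p, pushed on along the probe by push"""
    M=R.from_quat(np.r_[q[1:],q[0]]).as_matrix()
    return np.array(p)+M[:,0]*push-M@np.array([L,ly,gz])
E
python3 - <<'E'
from h import *
c=dict(np.load("st2c.npz"))
for n,u,v,z in(("tip",245+301/2.2,50+45/2.2,.0425),("front",245+288/2.2,50+134/2.2,.05),("tail",245+254/2.2,50+362/2.2,.05)):
    p=ray(c,u,v,z); print(n,((p-ST[0])@R.from_euler('z',ST[1]).as_matrix()[:2,:2]*1000).round(1))
c=dict(np.load("br2c.npz"))
for u,v in((330,400),(180,370)):
    p=ray(c,195+u/2.2,v/2.2,.011); print("weldend",((p-BR[0])@R.from_euler('z',BR[1]).as_matrix()[:2,:2]*1000).round(1))
for tilt in(.8,.9,1.0,1.1):
  for psi in (-.5,-.228,0,.3):
    q=quat(psi,tilt)
    pts=[np.r_[w(ST,-45,-50),.033]]+[np.r_[w(BR,x,y),.011] for x,y in((90,43),(-48,43),(-48,-43),(90,-43))]
    r=[kin.inverse_kinematics(tcp_for(p,q,.085),q) for p in pts]
    print(tilt,psi,[None if a is None else a.round(1).tolist()[3:] for a in r])
E
```

```text
tip [-88.8  38.1]
front [-52.4  37.1]
tail [49.8 37.8]
weldend [57.7 42.8]
weldend [ 59.7 -41.8]
0.8 -0.5 [[2.4, 0.7, 0.3, -0.6], [2.1, 2.1, 0.3, -1.4], [2.4, 2.1, 0.4, -1.6], None, [2.2, 2.3, 0.4, -1.4]]
0.8 -0.228 [[2.4, 1.7, 1.5, -1.0], [2.2, 2.4, 0.5, -1.3], [2.4, 2.4, 0.6, -1.5], None, [2.2, 2.5, 0.5, -1.2]]
0.8 0 [None, [2.1, 2.4, 0.6, -0.9], None, None, [2.2, 2.6, 0.5, -0.9]]
0.8 0.3 [None, [2.1, 2.2, 0.7, 0.0], [2.4, 2.7, 0.7, -0.8], None, [2.1, 2.3, 0.5, 0.1]]
0.9 -0.5 [[2.4, 1.0, 0.4, -1.0], [2.2, 2.1, 0.5, -1.5], [2.4, 1.9, 0.9, -1.4], None, [2.2, 2.3, 0.6, -1.5]]
0.9 -0.228 [[2.4, 1.7, 1.1, -1.3], [2.2, 2.5, 0.6, -1.4], [2.4, 2.2, 1.3, -0.9], None, [2.3, 2.6, 0.7, -1.3]]
0.9 0 [None, [2.2, 2.6, 0.7, -1.1], None, None, [2.2, 2.8, 0.7, -1.1]]
0.9 0.3 [None, [2.2, 2.5, 0.7, -0.1], None, None, [2.2, 2.6, 0.5, -0.2]]
1.0 -0.5 [[2.4, 0.9, 0.4, -1.0], [2.2, 2.1, 0.6, -1.5], [2.4, 1.9, 1.3, -1.3], None, [2.3, 2.3, 0.7, -1.6]]
1.0 -0.228 [[2.4, 1.7, 1.3, -1.4], [2.3, 2.5, 0.8, -1.5], None, None, [2.3, 2.7, 0.9, -1.4]]
1.0 0 [None, [2.3, 2.8, 0.8, -1.3], None, None, [2.3, 2.9, 0.8, -1.2]]
1.0 0.3 [None, [2.2, 2.8, 0.7, -0.6], None, None, [2.2, 2.9, 0.6, -0.5]]
1.1 -0.5 [[2.4, 0.9, 0.4, -1.1], [2.2, 2.1, 0.8, -1.6], [2.4, 2.0, 1.8, -1.2], None, [2.3, 2.3, 0.9, -1.6]]
1.1 -0.228 [[2.4, 1.7, 1.6, -1.4], [2.3, 2.5, 1.0, -1.5], None, None, [2.4, 2.7, 1.1, -1.4]]
1.1 0 [None, [2.3, 2.8, 1.0, -1.3], None, None, [2.3, 3.0, 1.0, -1.3]]
1.1 0.3 [None, [2.3, 3.2, 0.8, -1.0], None, None, [2.3, 3.2, 0.7, -0.7]]
```

Run:
```python
from h import *
pts=[np.r_[w(BR,x,y),.011] for x,y in((70,44),(10,44),(-49,44),(-50,0),(-49,-44),(10,-44),(70,-44))]
ref=np.r_[w(ST,-45,-50),.033]
for tilt in(.5,.65,.8,1.0,1.2):
  for psi in np.arange(-3.0,3.2,.3):
   for s in(1,-1):
    q=quat(psi,tilt)
    if s<0:
        r=R.from_quat(np.r_[q[1:],q[0]])*R.from_euler('z',np.pi); a=r.as_quat(); q=np.r_[a[3],a[:3]]
    r=[kin.inverse_kinematics(tcp_for(p,q,.085*s),q) for p in [ref]+pts]
    ok=''.join('.' if a is None else '1' for a in r)
    if ok[1:].count('1')>=6: print(tilt,round(psi,2),s,ok,r[1].round(1).tolist(), r[3] is not None and r[3].round(1).tolist(),r[5] is not None and r[5].round(1).tolist())
```

```text
0.5 -3.0 1 11111111 [-0.8, 1.2, 1.2, 1.7, -0.8, 1.5, -0.8] [-1.0, 1.1, 1.1, 2.0, -0.8, 1.4, -0.8] [-0.9, 1.0, 1.1, 2.0, -0.8, 1.3, -0.7]
0.5 -3.0 -1 11111111 [-0.5, 0.9, 0.6, 1.7, -0.4, 1.3, 1.9] [-0.7, 0.7, 0.6, 2.0, -0.4, 1.1, 1.9] [-0.6, 0.7, 0.6, 2.0, -0.3, 1.1, 2.0]
0.5 -2.7 1 11111111 [-0.8, 1.2, 1.1, 1.7, -0.7, 1.4, -0.6] [-1.0, 1.0, 1.1, 2.0, -0.7, 1.2, -0.6] [-0.9, 1.0, 1.1, 2.0, -0.6, 1.1, -0.5]
0.5 -2.7 -1 11111111 [-0.6, 0.9, 0.6, 1.7, -0.3, 1.2, 2.1] [-0.7, 0.7, 0.5, 2.0, -0.3, 1.1, 2.0] [-0.6, 0.7, 0.6, 2.0, -0.2, 1.0, 2.1]
0.5 -2.4 1 11111111 [-0.9, 1.1, 1.1, 1.7, -0.6, 1.2, -0.4] [-1.0, 1.0, 1.1, 2.0, -0.6, 1.1, -0.5] [-0.9, 0.9, 1.0, 2.1, -0.5, 1.0, -0.4]
0.5 -2.4 -1 11111111 [-0.6, 0.8, 0.5, 1.7, -0.1, 1.1, 2.3] [-0.7, 0.7, 0.5, 2.0, -0.1, 1.0, 2.2] [-0.6, 0.7, 0.6, 2.1, -0.1, 0.9, 2.3]
0.5 -2.1 1 11111111 [-0.9, 1.1, 1.1, 1.8, -0.6, 1.1, -0.2] [-1.1, 1.0, 1.0, 2.0, -0.5, 0.9, -0.3] [-0.9, 0.9, 1.0, 2.1, -0.4, 0.8, -0.2]
0.5 -2.1 -1 11111111 [-0.6, 0.8, 0.5, 1.7, 0.0, 1.0, 2.4] [-0.7, 0.7, 0.5, 2.0, 0.0, 0.9, 2.3] [-0.6, 0.7, 0.6, 2.1, 0.1, 0.8, 2.4]
0.5 -1.8 1 1111
[... 22114 characters left out ...]
, 0.6, 1.9, -1.2, 1.8, -1.6]
1.2 1.8 -1 11111111 [-0.1, 1.0, 0.5, 1.6, -1.3, 1.8, 1.2] [-0.2, 0.9, 0.5, 1.9, -1.2, 1.7, 1.4] [-0.1, 1.0, 0.6, 1.9, -1.1, 1.8, 1.5]
1.2 2.1 1 11111111 [-0.1, 1.1, 0.4, 1.4, -1.1, 1.9, -1.9] [-0.3, 1.1, 0.6, 1.8, -1.1, 1.9, -1.7] [-0.2, 1.1, 0.6, 1.8, -1.0, 1.9, -1.6]
1.2 2.1 -1 11111111 [-0.1, 1.1, 0.5, 1.4, -1.1, 1.9, 1.2] [-0.2, 1.0, 0.5, 1.8, -1.0, 1.8, 1.4] [-0.1, 1.0, 0.5, 1.8, -0.9, 1.8, 1.5]
1.2 2.4 1 11111111 [0.1, 1.1, 0.0, 1.2, -0.6, 1.9, -2.0] [-0.2, 1.0, 0.4, 1.6, -0.8, 1.8, -1.7] [-0.1, 1.0, 0.4, 1.6, -0.7, 1.8, -1.6]
1.2 2.4 -1 11111111 [0.1, 1.1, 0.0, 1.2, -0.6, 1.9, 1.1] [-0.2, 1.0, 0.5, 1.6, -0.8, 1.8, 1.5] [-0.2, 1.0, 0.5, 1.6, -0.7, 1.9, 1.6]
```

Run:
```python
from h import *
q=quat(ST[1]); xy=w(ST,-1,37.8); print(xy)
env.grip(.05); env.reach([*xy,.2],q)
print(env.movel([*xy,.0965],.08,stop_force=8))
env.grip(0,50); st("tcp_pos","force")
env.movel([*xy,.26],.12); env.dwell(.2); st("tcp_pos","orientation")
c=calibration("wrist"); im,d=camera("wrist"); np.savez("tipc.npz",**c); cv2.imwrite("pics/tip.png",im)
# predicted pixel of tip
Rm=cv2.Rodrigues(np.array(c["rvec"],float))[0]; s=env.get_state(); M=R.from_quat(np.r_[s["orientation"][1:],s["orientation"][0]]).as_matrix()
for L in(.085,.088):
    p=Rm@(s["tcp_pos"]+M@[L,0,.054])+np.ravel(c["tvec"]); print(L,c["fx"]*p[0]/p[2]+c["cx"],c["fy"]*p[1]/p[2]+c["cy"],p[2])
cv2.imwrite("pics/tipv.png",cv2.resize(im[0:250,200:440],None,fx=2.3,fy=2.3,interpolation=cv2.INTER_CUBIC))
```

```text
[0.45061935 0.33385831]
False
[('tcp_pos', array([0.451, 0.334, 0.097])), ('force', array([-1.364,  0.387,  4.95 ])), ('time', np.float64(29.7)), ('opening', np.float64(0.014)), ('gripper_force', np.float64(49.572))]
[('tcp_pos', array([0.45 , 0.334, 0.26 ])), ('orientation', array([-0.   ,  0.058,  0.998, -0.   ])), ('time', np.float64(31.408)), ('opening', np.float64(0.014)), ('gripper_force', np.float64(48.955))]
0.085 322.69016452467514 68.04646534353463 0.11584914090261195
0.088 322.6988968264347 59.60419323270867 0.11506594964040975
```

View pics/tipv.png

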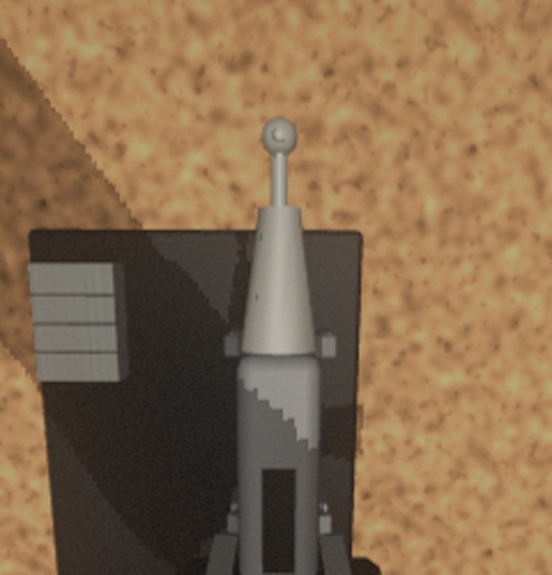

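```bash
cat >> h.py <<'E'
L=.0882; PSI=-2.85; TILT=.7
def go(p,push,v,**k):
    q=quat(PSI,TILT); return env.movel(tcp_for(p,q,L,push),v,rot=q,**k)
E
python3 - <<'E'
from h import *
ref=np.r_[w(ST,-45,-50),.033]; q=quat(PSI,TILT)
print("opening"); st("qpos")
a=tcp_for(ref,q,L,-.12); print(ref,a,kin.inverse_kinematics(a,q))
env.movel([.47,.25,.33],.2)
env.reach(a,q); env.dwell(.3); st("qpos","force")
go(ref,-.02,.12); env.dwell(.2); st("force")
go(ref,.0045,.02); env.dwell(1.3); st("tcp_pos","force")
im,d=camera("wrist"); cv2.imwrite("pics/ref.png",im)
E
```

```text
opening
[('qpos', array([-1.283,  0.4  ,  0.686,  1.912, -0.311,  0.938,  1.005])), ('time', np.float64(31.458)), ('opening', np.float64(0.014)), ('gripper_force', np.float64(48.955))]
[0.39667099 0.25179483 0.033     ] [0.27747208 0.21601751 0.2084276 ] [-1.53134896  0.899291    1.28265956  2.12880884 -0.67246919  1.61462147
 -1.02973486]
[('qpos', array([-1.507,  0.823,  1.209,  2.128, -0.638,  1.566, -1.106])), ('force', array([ 0.17 ,  0.491, -1.407])), ('time', np.float64(34.342)), ('opening', np.float64(0.014)), ('gripper_force', np.float64(48.968))]
[('force', array([ 0.203,  0.305, -1.441])), ('time', np.float64(35.525)), ('opening', np.float64(0.014)), ('gripper_force', np.float64(48.968))]
[('tcp_pos', array([0.369, 0.243, 0.128])), ('force', array([-0.094, -0.5  ,  0.961])), ('time', np.float64(38.2)), ('opening', np.float64(0.014)), ('gripper_force', np.float64(49.043))]
```

View pics/ref.png

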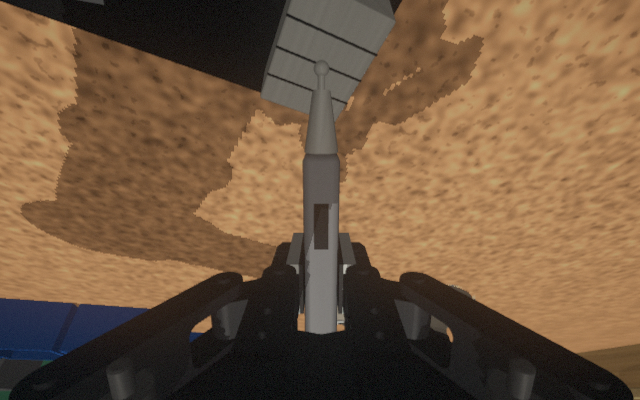

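Run:
```python
from h import *
q=quat(PSI,TILT)
P=lambda x,y,z=.011: np.r_[w(BR,x,y),z]
ref=np.r_[w(ST,-45,-50),.033]
go(ref,-.10,.12)
env.reach(tcp_for(P(88,44,.09),q,L),q); st("qpos")
go(P(88,44),-.01,.12); env.dwell(.2); st("force")
go(P(88,44),.0045,.02); env.dwell(.3); st("tcp_pos","force")
im,d=camera("wrist"); cv2.imwrite("pics/w0.png",im)
# dry-check IK along path
for x,y in((40,44),(0,44),(-49.5,44),(-49.5,0),(-49.5,-44),(0,-44),(88,-44)):
    r=kin.inverse_kinematics(tcp_for(P(x,y),q,L,.0045),q); print(x,y,None if r is None else r.round(2))
```

```text
[('qpos', array([-0.734,  1.084,  1.049,  1.459, -0.514,  1.707, -0.87 ])), ('time', np.float64(40.65)), ('opening', np.float64(0.015)), ('gripper_force', np.float64(48.986))]
[('force', array([ 0.231, -0.453, -0.872])), ('time', np.float64(41.608)), ('opening', np.float64(0.014)), ('gripper_force', np.float64(48.984))]
[('tcp_pos', array([0.612, 0.032, 0.106])), ('force', array([-0.338,  0.077,  1.231])), ('time', np.float64(42.783)), ('opening', np.float64(0.014)), ('gripper_force', np.float64(49.078))]
40 44 [-0.78  1.14  1.    1.6  -0.58  1.56 -0.87]
0 44 [-0.84  1.11  1.    1.7  -0.58  1.51 -0.86]
-49.5 44 [-0.91  1.07  1.01  1.82 -0.59  1.46 -0.86]
-49.5 0 [-0.87  1.07  1.02  1.86 -0.57  1.41 -0.8 ]
-49.5 -44 [-0.82  1.06  1.03  1.9  -0.54  1.37 -0.74]
0 -44 [-0.75  1.1   1.03  1.77 -0.54  1.42 -0.74]
88 -44 [-0.63  1.17  1.01  1.54 -0.53  1.54 -0.77]
```

View pics/w0.png

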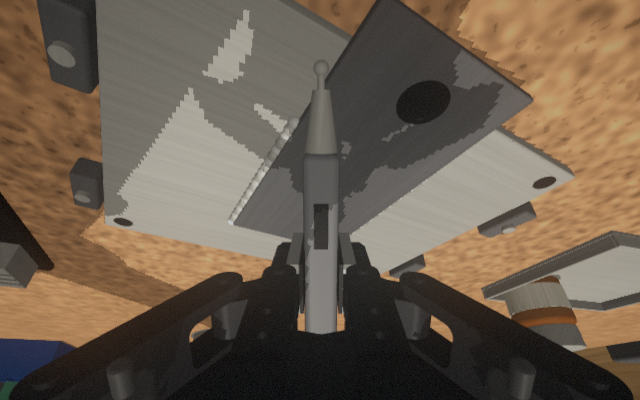

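Run:
```python
from h import *
P=lambda x,y,z=.011: np.r_[w(BR,x,y),z]
for i,(x,y) in enumerate(((62,44),(8,44),(-49,44))):
    go(P(x,y),.0045,.02); env.dwell(.15); st("force")
im,d=camera("wrist"); cv2.imwrite("pics/w2.png",im)
```

```text
[('force', array([-0.006, -0.215,  0.94 ])), ('time', np.float64(44.433)), ('opening', np.float64(0.014)), ('gripper_force', np.float64(49.241))]
[('force', array([0.085, 0.197, 2.202])), ('time', np.float64(47.433)), ('opening', np.float64(0.014)), ('gripper_force', np.float64(49.294))]
[('force', array([-0.27 , -0.197,  1.568])), ('time', np.float64(50.583)), ('opening', np.float64(0.014)), ('gripper_force', np.float64(49.287))]
```

View pics/w2.png

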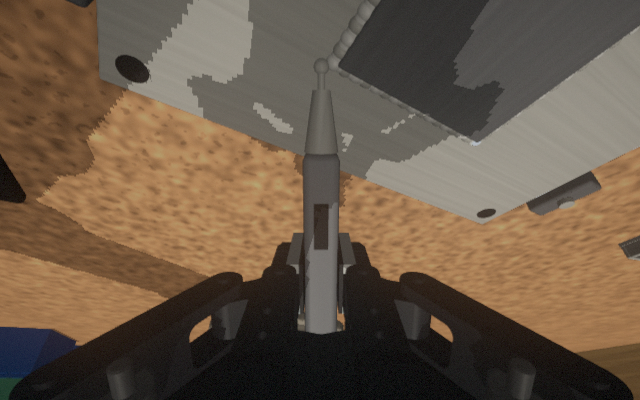

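Run:
```python
from h import *
P=lambda x,y,z=.011: np.r_[w(BR,x,y),z]
for i,(x,y) in enumerate(((-49,0),(-49,-44),(8,-44),(60,-44),(75,-44))):
    go(P(x,y),.0045,.02); env.dwell(.15); st("force")
    if i in(1,4): im,d=camera("wrist"); cv2.imwrite(f"pics/p{i}.png",im[:250,100:540])
cv2.imwrite("pics/p.png",np.vstack([cv2.imread("pics/p1.png"),cv2.imread("pics/p4.png")]))
```

```text
[('force', array([0.296, 0.267, 1.587])), ('time', np.float64(53.133)), ('opening', np.float64(0.014)), ('gripper_force', np.float64(49.223))]
[('force', array([-0.096, -0.199,  1.794])), ('time', np.float64(55.633)), ('opening', np.float64(0.014)), ('gripper_force', np.float64(49.217))]
[('force', array([-0.13 , -0.505,  0.764])), ('time', np.float64(58.833)), ('opening', np.float64(0.014)), ('gripper_force', np.float64(49.107))]
[('force', array([-0.948, -0.681,  0.128])), ('time', np.float64(61.733)), ('opening', np.float64(0.014)), ('gripper_force', np.float64(49.103))]
[('force', array([ 0.2  , -0.171,  0.397])), ('time', np.float64(62.783)), ('opening', np.float64(0.014)), ('gripper_force', np.float64(49.147))]
```

View pics/p.png

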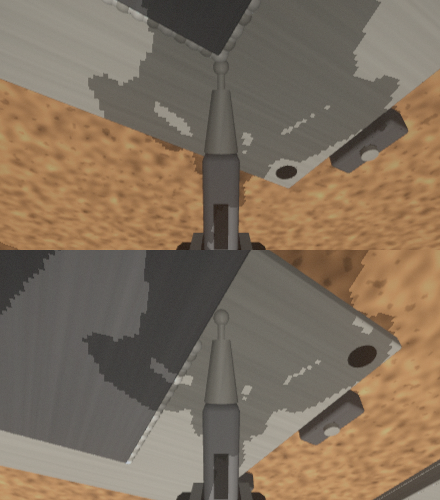

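Run:
```python
from h import *
P=lambda x,y,z=.011: np.r_[w(BR,x,y),z]
go(P(75,-44),-.02,.06); go(P(75,-44,.13),-.02,.15)
q=quat(ST[1]); xy=w(ST,2.5,37.8)
env.movel([.53,.1,.35],.2)
env.reach([*xy,.26],q); env.dwell(.3); st("tcp_pos")
im,d=camera("wrist"); cv2.imwrite("pics/tip2.png",im)
a=cv2.cvtColor(cv2.imread("pics/tip.png"),6)[45:75,308:336]; b=cv2.cvtColor(im,6)
r=cv2.matchTemplate(b,a,cv2.TM_CCOEFF_NORMED); _,v,_,l=cv2.minMaxLoc(r); print("tip match",v,l,"was (308,45)")
```

```text
[('tcp_pos', array([0.454, 0.333, 0.26 ])), ('time', np.float64(67.383)), ('opening', np.float64(0.014)), ('gripper_force', np.float64(48.924))]
tip match 0.6800020933151245 (308, 45) was (308,45)
```

Probe is unmoved in the grip; lay it down.

Run:
```python
from h import *
q=quat(ST[1]); xy=w(ST,2.5,37.8)
print(env.movel([*xy,.105],.1,stop_force=10)); print(env.movel([*xy,.0968],.02,stop_force=6)); st("tcp_pos","force")
env.grip(.045); env.dwell(.3)
env.movel([*xy,.2],.08); env.reach([.47,.29,.27],quat(0)); env.dwell(.3)
c=calibration("wrist"); im,d=camera("wrist"); np.savez("endc.npz",**c)
env.reach([.53,-.33,.36],quat(0)); im2,d,W=cloud("wrist")
print("spray",blob(W,.11,.14,.53,-.385),"jar",blob(W,.06,.09,.455,-.272)); st("tcp_pos")
cv2.imwrite("pics/end.png",np.hstack([cv2.resize(im[50:245,245:425],None,fx=2.2,fy=2.2,interpolation=cv2.INTER_CUBIC),cv2.resize(im2,(400,250))[:, :] if 0 else cv2.copyMakeBorder(cv2.resize(im2,(400,250)),0,179,0,0,0)]))
```

```text
False
True
[('tcp_pos', array([0.454, 0.333, 0.097])), ('force', array([-0.777,  0.034,  5.373])), ('time', np.float64(69.575)), ('opening', np.float64(0.014)), ('gripper_force', np.float64(49.802))]
spray (745, array([ 0.5303, -0.3851]), 0.0161, array([ 0.5292, -0.3844,  0.1216])) jar (1687, array([ 0.4528, -0.259 ]), 0.0261, array([ 0.4528, -0.2599,  0.0719]))
[('tcp_pos', array([ 0.531, -0.329,  0.36 ])), ('time', np.float64(74.8)), ('opening', np.float64(0.045)), ('gripper_force', np.float64(0.0))]
```

View pics/end.png

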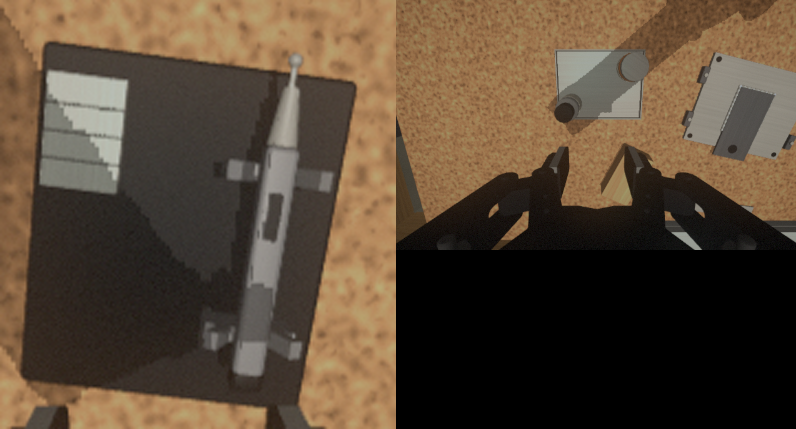

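Run:
```python
from h import *
print(job.job_done())
```

```text
the job is handed in; nothing more can be done
None
```

The job is handed in, with no verdict returned: the spray and jar stand upright in the tray, the probe touched the reference block and traced the weld left, front and right, and it lies back in both notches; the jar shifted about 13 mm by itself but is still upright in the tray.

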